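# Hold the hardness probe square on a casting boss

### The arm

A 6-joint arm with a two-finger parallel gripper is mounted at the origin on a cart in front of the work surface, level with it; the furniture and walls round the work are solid. World frame = base frame: x ahead of the robot, y to its left, z up, the work surface at z = 0. Lengths are in mm, angles in rad, forces in N, time in s.
With the tool pointing down it reaches from about 300 to 775 mm from the base axis. Payload 14.6 kg.
Tool frame: the origin (TCP) lies between the finger pads; the fingertips stand 8 mm ahead of it and the grasp point (between the pads) lies 11 mm behind it; y points along the fingers, x is the direction in which the jaws open and shut, and the axes are right-handed (so a half turn about y gives the same grasp; the last joint's range is limited). The gripper opens to 94 mm and grips with 3 to 60 N. Pads are 16 mm wide; open, the fingers measure 119 mm over their backs; the gripper's body (75 mm by 177 mm) begins 78 mm behind the grasp point.
Start: joints at [-1.263, 0.3, 1.521, -0, 1.321, -0.067], TCP at [201.34, -511.812, 213.446] pointing down, gripper open.
Joint ranges: [-3.03, 3.03], [-0.79, 2.21], [0.23, 2.52], [-1.04, 4.18], [0, 3.07], [-2.55, 2.55]. Speed limits (rad/s): [2.22, 2.22, 2.57, 3.14, 3.14, 3.14].

### API

Orientations are given as [roll, pitch, yaw] about the fixed x, y, z axes, in that order (R = Rz(yaw) Ry(pitch) Rx(roll)).
In Python, from cell import read_state, imaging, order gives the robot as it stands. The module is installed in compiled form; this text tells all that it offers.
- The arm moves only by the shell command python3 -m handwheel 'ROWS' [FORCE]. ROWS is JSON, a list that holds one entry, the list of rows, each a list of 7 numbers: the shift along the tool's x, y, z in mm, then the turn, a rotation vector about the tool's x, y, z in degrees, then the opening, from -1 (shut) to 1 (fully open), so that 0 is half open. A call has 1 to 5 rows; each row is the pose to reach, as a shift and turn from the pose measured when the call began, along the tool's axes at that moment; what a row does not reach only later rows make up. A row lasts 1/12 s, in which the tool goes at most 41.7 mm and 7.16 degrees, less where a joint would pass 70% of its speed; a pose out of reach is approached as far as the arm can. A call with a gripper value outside its range is refused whole. The fingers move at their own pace and stop on an object; FORCE is the grip in N (left out, the last holds). Time passes only in rows, so rows that repeat a pose let the fingers close. It gives the time, the measured TCP pose, the force and the opening at its end, in the units of the state.
- read_state(): the state, without advancing time (a new reading comes with each control period).
- imaging.camera(name): name is "scene" or "side" or "wrist"; returns (picture, depth): 420x560x3 uint8, red, green, blue; 420x560 float32, mm along the optical axis (not along the pixel's ray), 0 where there is no reading.
- imaging.get_calibration(name): a dict with "mtx" (3x3 intrinsics, pixels), "dist" ([k1, k2, p1, p2, k3] as OpenCV has them; the pictures are not rectified), "world_from_camera" (4x4, takes a point from camera to world coordinates); the wrist camera has in their place "hand_eye" (4x4, takes a point from camera to tool coordinates, whose origin is the TCP and whose axes are the tool frame's). Camera axes: x right, y down, z forward; pixel columns grow to the right and rows downward; lengths in mm; the calibration is good to about 2 mm. A picture is of the moment at which its call begins: read the wrist's pose just before it. get_calibration takes no time and is no camera call.
- order.sign_off(): hands the job in, once; it reports no verdict.
The state is a dict: "clock": time; "joints": joint angles; "qd": joint speeds; "effort": joint torques, N m; "eef_pos": TCP position; "eef_rot": TCP orientation; "wrist_force": force on the tool from outside, world axes, zero at the start; "moment": the same for the moment, N m; "finger_gap": finger opening in mm.
Only numpy, scipy, OpenCV 4.12 (cv2) and the standard library are available. Lean on these libraries where they do the work, as an engineer would, in place of code of your own. Each camera call takes 0.05 s, during which the arm holds its last target.

### The job

Take the spring-tipped probe out of its stand, slide its nose into the guide bush of the sloping inspection jig, and press it gently, square to the sloping casting, until its sprung tip bears on the boss under the bush and is about half pushed in, never all the way. Finish while still gripping the probe and holding it like that, free of the stand; leave the other things on the bench where they are.

Things in the scene. Friction and masses are not known exactly. Their poses are not given: they have to be found in the camera images.
- probe_grip (a point): Centre of the probe's round grip: 30 mm diameter, 37.5 mm up and down from here. z is the probe's axis, nose to top. Below the grip: nose, 18 mm diameter, 40 mm long, ending 77.5 mm below this point; then the sprung tip, 8 mm diameter, 10 mm more. Starts upright in the stand, nose down, the grip's lower shoulder on the stand's top. Turn about its axis does not matter.
- probe_nose (a point): Centre of the flat lower end of the probe's nose (where the sprung tip comes out), axes as those of the probe.
- tip_end (a point): The end of the sprung tip: 10 mm beyond the nose's end when free, less when pushed in.
- probe_tip (a joint): How far the sprung tip is pushed into the nose: 0 free, 0.010 m fully in. Its spring needs 2 N to start and 7 N at full travel, 4.5 N at half (0.5 N per mm). With the tip on the spot and half in, the nose's end is 5 mm above the spot.
- probe: The whole probe, a loose straight round tool of steel and aluminium, about 0.19 kg. Origin: centre of the nose's lower end; z along its axis towards the top of the grip.
- stand: Fixed round stand of the probe: base disc 80 mm diameter, 10 mm thick, with an upright tube of 36 mm outer and 23 mm inner diameter, open at the top, 70 mm above the bench. Origin: centre of the underside. It and the jig may be on either side.
- casting: Fixed cast aluminium housing half, 60 x 110 x 28 mm, open side up on the jig's sloping plate. Origin: centre of its underside; x across the short side and up the slope, y along the long side, z square to the plate, 15 degrees from vertical, leaning towards the jig's low side (roughly to the robot). Square means the probe's axis parallel to this z.
- spot (a point): The dark spot on top of the boss under the guide bush, where the sprung tip has to bear (28 mm above the casting's underside). Axes as those of the casting.
- bush_mouth (a point): Centre of the guide bush's upper rim, 22 mm above the spot along the casting's z (same axes). Steel tube, 22 mm bore, top 5 mm flaring to 30 mm, rim 38 mm outside; it spans 4 to 22 mm above the spot. A bridge along the casting's y holds it on two 13 mm posts 64 mm either side of the casting's centre, 48 mm above the plate.
- jig: Fixed inspection jig (sine plate): base 130 x 150 x 12 mm carrying the sloping plate, low side at its own -x, with casting, bridge and bush. Origin: centre of the base's underside.
- block_a: Bystander: dark clamp block with a pale round stud, 26 x 64 x 29 mm. Origin: centre of its underside.
- block_b: Bystander: dark clamp block with a round knob, 24 x 59 x 27 mm. Origin: centre of its underside.
- block_c: Bystander: low dark clamp block, 25 x 52 x 21 mm, in front of the stand. Origin: centre of its underside.
- cap: Bystander: round plastic thread cap, 33 mm diameter, 14 mm high, in front of the stand. Origin: centre of its underside.
- housing: Bystander: another cast housing half, 67 x 100 x 28 mm, lying loose on the bench. Origin: centre of its underside.

How it is judged (in metres and radians):
On the way, in this order (a step that is already met when the one before it is completed fails the run):
1. the gripped probe is lifted out of the stand, its nose clear above the stand's top (z of probe_nose in the frame of stand above 0.078 m and contact force between the fingers and probe above 1 N), for 0.1 s.
2. its nose is inside the guide bush (z of probe_nose in the frame of bush_mouth between -0.022 and -0.006 m and x of probe_nose in the frame of bush_mouth between -0.005 and 0.005 m and y of probe_nose in the frame of bush_mouth between -0.005 and 0.005 m), for 0.1 s.
At the end, for the whole second after the job is handed in: The probe is still gripped and still, its nose in the guide bush, its axis within 0.1 rad (5.7 degrees) of square to the casting, the sprung tip within 5 mm of the spot, pressing on the casting with 1.5 to 9 N and pushed in by 2.5 to 7.5 mm of its 10 mm; the probe does not touch the stand (distance between tip_end and spot below 0.005 m and angle between the z axis of probe and the z axis of casting, either way round below 0.1 rad and value of joint probe_tip between 0.0025 and 0.0075 m and contact force between probe and casting between 1.5 and 9 N and contact force between the fingers and probe above 2 N and contact force between probe and stand below 0.1 N and linear speed of probe below 0.02 m/s); the arm keeps its last pose, push and grip.
It fails at once if the sprung tip is driven all the way in (past 9.5 mm) (value of joint probe_tip above 0.0095 m).
It fails at once if a bystander is moved by more than 25 mm (distance of any of block_a, block_b, block_c, cap, housing from where it was at the start of the episode above 0.025 m).
It also fails if it takes over 42 s, if anything falls off the work surface, if the arm or the gripper's body presses on something with over 40 N, if the wrist force passes 120 N, or if a joint passes its speed limit or range.

## Working session

There is one attempt and no reset: what is moved stays moved. The work goes in short steps, Python scripts to look and compute and a shell command to move; the robot and the scene stay as the last step left them, time stands still between calls to the robot, and variables do not carry over. Pictures are saved under pics/ and viewed, and the job is handed in when it is done.

```bash
mkdir -p pics; cat > h.py <<'E'
import numpy as np, cv2
from scipy.spatial.transform import Rotation as R
from cell import read_state, imaging, order
def grab(n):
    s=read_state(); p,d=imaging.camera(n); c=imaging.get_calibration(n)
    if 'world_from_camera' in c: T=np.array(c['world_from_camera'])
    else:
        W=np.eye(4); W[:3,:3]=R.from_euler('xyz',s['eef_rot']).as_matrix(); W[:3,3]=s['eef_pos']; T=W@np.array(c['hand_eye'])
    return p,d,np.array(c['mtx']),np.array(c['dist']),T
def cloud(d,K,D,T):
    h,w=d.shape; u,v=np.meshgrid(np.arange(w),np.arange(h))
    q=cv2.undistortPoints(np.stack([u,v],-1).reshape(-1,1,2).astype(np.float64),K,D).reshape(h,w,2)
    P=np.concatenate([q*d[...,None],d[...,None]],-1).astype(float)
    P=P@T[:3,:3].T+T[:3,3]; P[d<=0]=np.nan
    return P
E
python3 - <<'E'
from h import *
print(read_state())
for n in ['scene','side']:
    p,d,K,D,T=grab(n); cv2.imwrite(f'pics/{n}0.png',p[...,::-1]); np.savez(f'{n}0.npz',p=p,d=d,K=K,D=D,T=T); print(n,T.round(2).tolist(),K.tolist())
E
```

```text
{'clock': 0.0, 'joints': array([-1.26257755e+00,  3.00484487e-01,  1.52158680e+00, -8.04876484e-06,
        1.32069228e+00, -6.66068037e-02]), 'qd': array([-8.75414786e-04, -1.86248172e-03, -2.16108297e-05,  1.73614601e-03,
       -1.58041154e-03, -7.57408318e-05]), 'effort': array([ 8.55446451e-04, -5.31803226e+01, -3.52739596e+01,  7.08506349e-02,
        2.42993556e-02, -1.26439249e-04]), 'eef_pos': array([ 201.2751234 , -511.57446975,  212.8765617 ]), 'eef_rot': array([-1.57072617e+00,  1.16883810e-03, -1.19596871e+00]), 'wrist_force': array([-0.26658359, -0.2225872 , -0.34282066]), 'moment': array([-0.02551539,  0.02496961,  0.02023627]), 'finger_gap': 93.95955238803916}
scene [[0.9, -0.32, 0.3, 280.2], [-0.44, -0.64, 0.63, -520.42], [-0.0, -0.7, -0.72, 882.41], [0.0, 0.0, 0.0, 1.0]] [[529.8624479148762, 0.0, 279.4731036602988], [0.0, 529.8624479148762, 216.91858987827965], [0.0, 0.0, 1.0]]
side [[0.96, -0.17, 0.22, 423.95], [-0.28, -0.52, 0.81, -521.45], [-0.02, -0.84, -0.55, 560.83], [0.0, 0.0, 0.0, 1.0]] [[385.36747479887464, 0.0, 283.30076178292967], [0.0, 385.36747479887464, 203.30559668622686], [0.0, 0.0, 1.0]]
```

View pics/scene0.png

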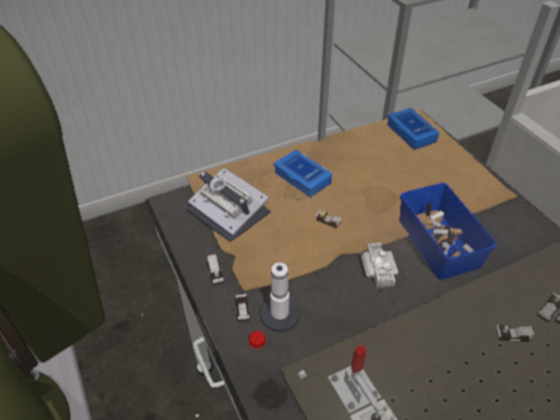

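View pics/side0.png

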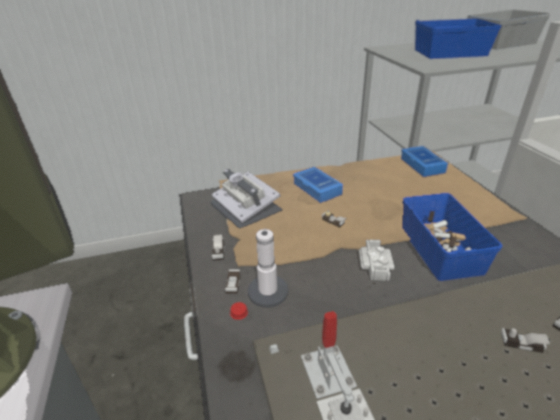

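The scene picture shows the stand at (280,312), the probe's top at (280,268), the jig at (228,203) and its bush at about (217,186). The cap is at (257,339), with small blocks at (215,268), (242,306) and (328,219), and the loose housing at (380,264).

```bash
python3 - <<'E'
from h import *
for n,pts in [('scene',[(280,268),(280,282),(280,305),(280,322),(257,339),(242,306),(215,268),(217,186),(228,203),(246,208),(207,177),(380,264)]),('side',[(265,234),(265,250),(267,280),(268,298),(239,310),(233,281),(217,245),(248,195)])]:
    z=np.load(n+'0.npz'); P=cloud(z['d'],z['K'],z['D'],z['T'])
    for u,v in pts: print(n,u,v,P[v,u].round(1))
    x0,y0,x1,y1=(170,150,290,360)if n=='scene' else (190,150,310,330)
    cv2.imwrite(f'pics/{n}0c.png',cv2.resize(z['p'][y0:y1,x0:x1,::-1],None,fx=600/(y1-y0)*.95,fy=600/(y1-y0)*.95,interpolation=cv2.INTER_CUBIC))
z=np.load('scene0.npz');P=cloud(z['d'],z['K'],z['D'],z['T'])
# probe
m=P[255:330,255:305].reshape(-1,3)
for a,b in [(70,80),(80,100),(100,120),(120,140),(140,150)]:
    q=m[(m[:,2]>a)&(m[:,2]<b)]; print(a,b,len(q),q.mean(0).round(1),np.ptp(q,axis=0).round(1))
E
```

```text
scene 280 268 [536.1   5.8 150.2]
scene 280 282 [532.1  -2.  121.3]
scene 280 305 [530.1  -5.5  55.7]
scene 280 322 [526.  -13.5  12.1]
scene 257 339 [470.  -30.4  16.5]
scene 242 306 [474.2  49.6  16.7]
scene 215 268 [462.3 165.3  12.4]
scene 217 186 [544.9 353.   57.1]
scene 228 203 [546.9 291.5  55.4]
scene 246 208 [572.3 247.9  67.2]
scene 207 177 [524.9 355.2  91. ]
scene 380 264 [767.5   9.8  30.2]
side 265 234 [532.9   4.5 148.7]
side 265 250 [529.2  -5.  121. ]
side 267 280 [529.3  -5.5  48.9]
side 268 298 [527.6 -13.2   9.6]
side 239 310 [468.9 -30.1  14.5]
side 233 281 [470.9  44.2  17. ]
side 217 245 [456.1 169.   15. ]
side 248 195 [553.6 282.2  60.9]
70 80 70 [531.9   0.9  73.4] [34.7 28.5  9.4]
80 100 104 [ 5.311e+02 -4.000e-01  9.000e+01] [27.7 22.7 19.7]
100 120 116 [ 5.308e+02 -3.000e-01  1.102e+02] [26.1 22.8 19.8]
120 140 113 [ 5.313e+02 -3.000e-01  1.300e+02] [26.2 21.6 19.8]
140 150 191 [535.2   7.5 145.4] [29.5 31.2  9.9]
```

View pics/scene0c.png

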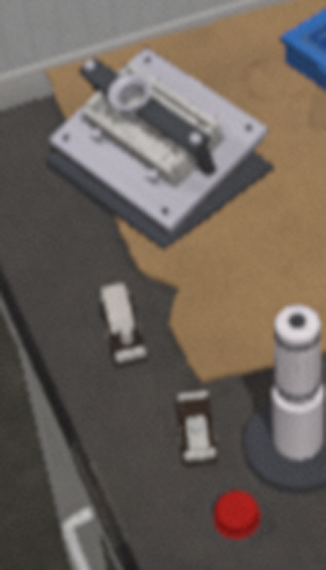

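```bash
cat > jig.py <<'E'
from h import *
import sys
def jigfit(P,c=(545,310),rad=110):
    m=P.reshape(-1,3); m=m[~np.isnan(m[:,0])]
    q=m[(np.hypot(m[:,0]-c[0],m[:,1]-c[1])<rad)&(m[:,2]>15)]
    # RANSAC plane w/ normal ~15deg
    rng=np.random.default_rng(0);best=(0,)
    for _ in range(2000):
        a=q[rng.choice(len(q),3,False)]; n=np.cross(a[1]-a[0],a[2]-a[0]); l=np.linalg.norm(n)
        if l<500: continue
        n/=l; n*=np.sign(n[2])
        if not 0.9<n[2]<0.99: continue
        k=(abs((q-a[0])@n)<1.5).sum()
        if k>best[0]: best=(k,n,a[0])
    k,n,a=best
    i=q[abs((q-a)@n)<2]; a=i.mean(0); n=np.linalg.svd(i-a)[2][2]; n*=np.sign(n[2])
    return q,n,a,k
if __name__=='__main__':
    for n in ['scene','side']:
        z=np.load(n+'0.npz'); P=cloud(z['d'],z['K'],z['D'],z['T'])
        q,nn,a,k=jigfit(P); print(n,k,len(q),nn.round(3),np.degrees(np.arccos(nn[2])).round(2),a.round(1), 'dir',np.degrees(np.arctan2(-nn[1],-nn[0])).round(1))
        h=(q-a)@nn
        # image in plate coordinates: ex up slope
        ex=np.array([-nn[0],-nn[1],0]);ex/=np.linalg.norm(ex);ex=ex-nn*(ex@nn);ex/=np.linalg.norm(ex);ey=np.cross(nn,ex)
        top=q[(h>42)&(h<56)]; r=top-a
        print('bridge',len(top), top.mean(0).round(1)); 
        pts=np.c_[r@ex,r@ey].astype(np.float32); print(cv2.minAreaRect(pts))
        i=q[abs(h)<2]; print('plate rect',cv2.minAreaRect(np.c_[(i-a)@ex,(i-a)@ey].astype(np.float32)))
        i=q[(h>22)&(h<32)]; print('cast rect',len(i),cv2.minAreaRect(np.c_[(i-a)@ex,(i-a)@ey].astype(np.float32)))
        z=(h*4).clip(0,255)
        im=np.zeros((500,500),np.uint8)
        for p,hh in zip(q,z): im[int(250-2*((p-a)@ex)),int(250-2*((p-a)@ey))]=max(20,hh)
        cv2.imwrite(f'pics/plate_{n}.png',cv2.dilate(im,np.ones((3,3))))
E
python3 jig.py; python3 - <<'E'
from h import *
z=np.load('scene0.npz');P=cloud(z['d'],z['K'],z['D'],z['T'])
print('red',P[350,358],P[360,360], np.nanmax(P[340:420,330:400,2]))
E
```

```text
scene 782 3056 [-0.233 -0.1    0.967] 14.68 [551.2 299.4  43.9] dir 23.2
bridge 421 [543.9 308.4  90.3]
((7.520516395568848, 12.694007873535156), (140.1925048828125, 34.42530822753906), 81.5951156616211)
plate rect ((8.96826171875, 12.696037292480469), (150.11636352539062, 120.74972534179688), 87.17377471923828)
cast rect 341 ((8.07168197631836, 9.078987121582031), (133.26353454589844, 61.405303955078125), 87.22149658203125)
side 700 2001 [-0.242 -0.09   0.966] 14.98 [548.8 296.8  43.6] dir 20.3
bridge 290 [540.3 307.5  89.3]
((7.009807586669922, 15.584510803222656), (138.58547973632812, 34.50789260864258), 83.76509857177734)
plate rect ((7.631107330322266, 15.335124969482422), (150.2206268310547, 120.6956558227539), 89.55754089355469)
cast rect 228 ((7.744468688964844, 12.670330047607422), (60.03987121582031, 133.0378875732422), 0.019957860931754112)
red [ 577.19920067 -188.30649865  139.23774782] [ 580.45754602 -193.91217603  114.30322288] 140.6254817290885
```

```bash
python3 -m handwheel '[[[-20,-25,20,0,-6,0,1],[-55,-40,42,0,-13,0,1],[-90,-40,65,0,-20,0,1],[-125,-40,85,0,-27,0,1],[-160,-40,105,0,-34,0,1]]]'
```

```text
clock: 0.52
eef_pos: [240.3, -322.4, 252.8]
eef_rot: [-1.57, 0.001, -0.597]
wrist_force: [1.3, -0.5, 0.6]
finger_gap: 93.8
```

View pics/plate_scene.png

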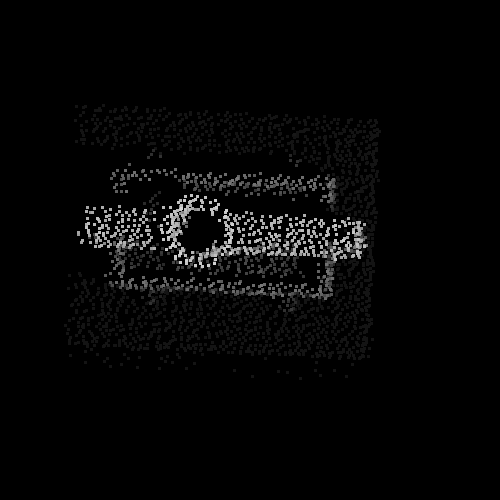

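```bash
python3 -m handwheel '[[[6,0,40,0,-6,0,1],[12,0,80,0,-13,0,1],[18,0,120,0,-20,0,1],[24,0,160,0,-27,0,1],[30,0,200,0,-34,0,1]]]'
```

```text
clock: 0.93
eef_pos: [378.3, -171.9, 253.0]
eef_rot: [-1.57, 0.0, 0.002]
wrist_force: [-0.3, -1.2, -0.2]
finger_gap: 94.1
```

```bash
python3 -m handwheel '[[[25,0,32,0,0,0,1],[50,0,64,0,0,0,1],[80,0,90,0,0,0,1],[105,0,120,0,0,0,1],[120,0,140,0,0,0,1]]]'; python3 - <<'E'
from h import *
print(np.array(imaging.get_calibration('wrist')['hand_eye']).round(3).tolist())
p,d,K,D,T=grab('wrist'); cv2.imwrite('pics/w1.png',p[...,::-1]); np.savez('w1.npz',p=p,d=d,K=K,D=D,T=T)
print(read_state()['eef_pos'],read_state()['clock'])
E
```

```text
clock: 1.35
eef_pos: [499.4, -28.9, 252.6]
eef_rot: [-1.569, 0.001, 0.004]
wrist_force: [0.1, -0.4, 0.3]
finger_gap: 94.4
[[1.0, -0.0, 0.0, -0.009], [-0.001, -0.276, 0.961, -172.073], [-0.0, -0.961, -0.276, 80.844], [0.0, 0.0, 0.0, 1.0]]
[500.52214135 -27.06471592 252.38784271] 1.4
```

View pics/w1.png

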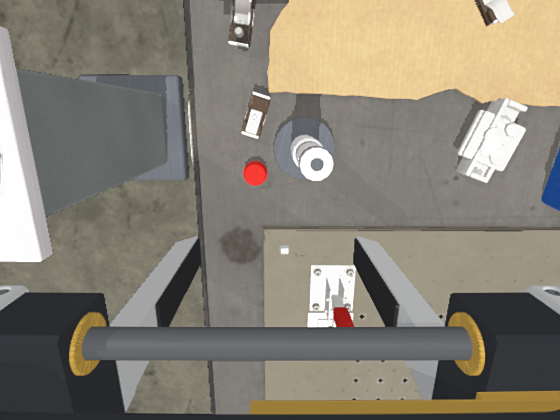

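The wrist picture shows the probe's round top at (317,163), inside the fingers' opening to the image's upper side. The cap is at (256,173) and block_c at (256,114). The fingers show at the bottom.

```bash
python3 - <<'E'
from h import *
z=np.load('w1.npz');P=cloud(z['d'],z['K'],z['D'],z['T'])
m=P[110:200,260:350].reshape(-1,3)
t=m[(m[:,2]>138)&(m[:,2]<155)]; print(len(t),np.median(t[:,2]))
t=t[abs(t[:,2]-np.median(t[:,2]))<3]
print(cv2.minEnclosingCircle(t[:,:2].astype(np.float32)),t.mean(0))
t=m[(m[:,2]>63)&(m[:,2]<75)]; print('tube',len(t),cv2.minEnclosingCircle(t[:,:2].astype(np.float32)))
q=P[100:220,240:350];print('bench z',np.nanpercentile(q[...,2],5))
t=m[(m[:,2]>6)&(m[:,2]<14)]; print('disc',cv2.minEnclosingCircle(t[:,:2].astype(np.float32)))
E
```

```text
911 145.67146159658358
((534.108642578125, 9.878253936767578), 14.871199607849121) [533.91016513  10.49608713 145.73417131]
tube 146 ((533.8931884765625, 10.249832153320312), 17.722278594970703)
bench z -0.8084234434165353
disc ((515.8086547851562, 8.191353797912598), 58.27900314331055)
```

```bash
python3 -m handwheel '[[[15,15,17,0,0,0,1],[33.5,30,35.5,0,0,0,1],[33.5,30,35.5,0,0,0,1],[33.5,30,35.5,0,0,0,1]]]'; python3 - <<'E'
from h import *
s=read_state();print(s['eef_pos'],s['qd'].round(3))
p,d,K,D,T=grab('wrist'); cv2.imwrite('pics/w2.png',p[...,::-1]); 
P=cloud(d,K,D,T)
ok=(abs(P[...,0]-534)<40)&(abs(P[...,1]-8)<40)
for lo,hi in [(143,150),(63,76),(5,14)]:
    t=P[ok&(P[...,2]>lo)&(P[...,2]<hi)]; print(len(t),cv2.minEnclosingCircle(t[:,:2].astype(np.float32)),np.median(t,axis=0))
p,d,K,D,T=grab('scene');P=cloud(d,K,D,T)
ok=(abs(P[...,0]-534)<40)&(abs(P[...,1]-8)<40)
for lo,hi in [(143,150),(63,76),(5,14)]:
    t=P[ok&(P[...,2]>lo)&(P[...,2]<hi)]; 
    if len(t): print('scene',len(t),cv2.minEnclosingCircle(t[:,:2].astype(np.float32)),np.median(t,axis=0))
E
```

```text
clock: 1.73
eef_pos: [533.6, 9.3, 221.2]
eef_rot: [-1.569, 0.003, 0.007]
wrist_force: [0.3, -0.2, 1.6]
finger_gap: 94.0
[533.60965942   9.25402962 221.22578664] [-0.03  -0.044  0.    -0.003  0.01  -0.011]
951 ((534.22998046875, 10.0193452835083), 14.876302719116211) [534.48417519  11.16156325 145.75249668]
211 ((534.3081665039062, 10.476454734802246), 17.8092041015625) [534.5108811   22.76239654  70.25928903]
1909 ((534.273193359375, 10.346240043640137), 39.7757453918457) [533.3455757   22.64460449  10.64219533]
scene 173 ((536.7675170898438, 9.098051071166992), 15.044312477111816) [535.81954086   7.84524244 145.83869769]
scene 109 ((534.7378540039062, 8.106770515441895), 18.058029174804688) [529.7182164   -2.29347011  69.70316607]
scene 724 ((535.0602416992188, 8.821414947509766), 41.011966705322266) [525.7199054   -2.98367676  10.35773415]
```

View pics/w2.png

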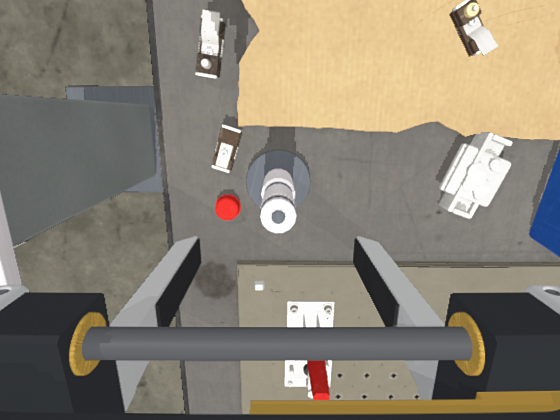

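```bash
python3 -m handwheel '[[[0.6,35,0.5,0,0,0,1],[0.6,70,0.5,0,0,0,1],[0.6,100,0.5,0,0,0,1],[0.6,120,0.5,0,0,0,1],[0.6,124.5,0.5,0,0,0,1]]]'; python3 -c "
from h import *
s=read_state();print(s['eef_pos'],s['qd'].round(3),s['wrist_force'])"
```

```text
clock: 2.25
eef_pos: [532.5, 8.2, 95.9]
eef_rot: [-1.569, 0.004, 0.004]
wrist_force: [-0.5, -0.5, -0.9]
finger_gap: 94.0
[532.46990248   8.17494502  95.90581597] [ 0.004  0.029 -0.016  0.002 -0.046  0.002] [-0.49367363 -0.52444177 -0.91690875]
```

```bash
python3 -m handwheel '[[[1.5,0,1.7,0,0,0,1],[1.5,0,1.7,0,0,0,-0.2],[1.5,0,1.7,0,0,0,-0.2],[1.5,0,1.7,0,0,0,-0.4],[1.5,0,1.7,0,0,0,-0.4]]]' 30;python3 -c "
from h import *
s=read_state();print(s['eef_pos'],s['qd'].round(3),s['wrist_force'])"
```

```text
clock: 2.67
eef_pos: [534.4, 9.8, 97.0]
eef_rot: [-1.569, 0.003, 0.004]
wrist_force: [0.5, 0.4, 0.8]
finger_gap: 71.0
[534.42338645   9.81503848  97.00065503] [-0.     0.008  0.003 -0.002 -0.003 -0.   ] [0.51924653 0.39755605 0.75082882]
```

```bash
python3 -m handwheel '[[[0,0,0,0,0,0,-1],[0,0,0,0,0,0,-1],[0,0,0,0,0,0,-1],[0,0,0,0,0,0,-1],[0,0,0,0,0,0,-1]]]' 40; python3 -m handwheel '[[[0,0,0,0,0,0,-1],[0,0,0,0,0,0,-1],[0,0,0,0,0,0,-1],[0,0,0,0,0,0,-1],[0,0,0,0,0,0,-1]]]' 40
```

```text
clock: 3.08
eef_pos: [534.4, 9.8, 97.0]
eef_rot: [-1.569, 0.003, 0.004]
wrist_force: [-0.9, -0.4, 0.3]
finger_gap: 37.5
clock: 3.5
eef_pos: [534.4, 9.8, 97.0]
eef_rot: [-1.569, 0.003, 0.004]
wrist_force: [-0.3, 0.4, -0.1]
finger_gap: 29.9
```

```bash
python3 -m handwheel '[[[0,0,0,0,0,0,-1],[0,-5,0,0,0,0,-1],[0,-25,0,0,0,0,-1],[0,-50,0,0,0,0,-1],[0,-75,0,0,0,0,-1]]]'; python3 -m handwheel '[[[0,-20,0,0,0,0,-1],[0,-50,0,0,0,0,-1],[0,-80,0,0,0,0,-1],[0,-80,0,0,0,0,-1],[0,-80,0,0,0,0,-1]]]';  python3 - <<'E'
from h import *
for n in ['side','wrist']:
    p,d,K,D,T=grab(n); cv2.imwrite(f'pics/{n}3.png',p[...,::-1]);np.savez(f'{n}3.npz',p=p,d=d,K=K,D=D,T=T)
print(read_state()['eef_pos'],read_state()['eef_rot'])
E
```

```text
clock: 3.92
eef_pos: [534.2, 9.7, 172.8]
eef_rot: [-1.569, 0.004, 0.004]
wrist_force: [-1.2, -1.4, -1.3]
finger_gap: 29.4
clock: 4.33
eef_pos: [534.8, 9.5, 254.0]
eef_rot: [-1.569, 0.002, 0.004]
wrist_force: [-0.3, -0.6, -2.5]
finger_gap: 29.6
[534.03499532   9.53977634 251.61731068] [-1.56860336  0.00592304  0.00402759]
```

View pics/side3.png

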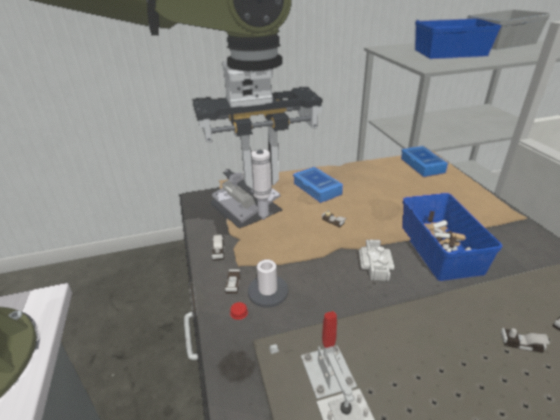

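View pics/wrist3.png

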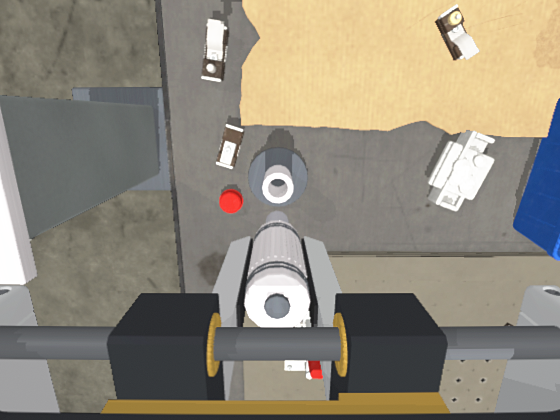

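```bash
python3 -m handwheel '[[[8,-2,36,0,-4,0,-1],[16,-4,72,0,-9,0,-1],[24,-5,108,0,-14,0,-1],[32,-6,140,0,-19,0,-1],[40,-6,160,0,-21.5,0,-1]]]';python3 -m handwheel '[[[0,0,0,0,0,0,-1],[0,0,0,0,0,0,-1]]]'; python3 - <<'E'
from h import *
from jig import jigfit
s=read_state();print(s['eef_pos'],s['eef_rot'],s['qd'].round(3))
p,d,K,D,T=grab('wrist'); cv2.imwrite('pics/w4.png',p[...,::-1]);np.savez('w4.npz',p=p,d=d,K=K,D=D,T=T)
q,n,a,k=jigfit(cloud(d,K,D,T)); print(k,n,np.degrees(np.arccos(n[2])),a,np.degrees(np.arctan2(-n[1],-n[0])))
E
```

```text
clock: 4.85
eef_pos: [572.9, 172.6, 256.1]
eef_rot: [-1.566, 0.007, 0.386]
wrist_force: [-0.2, -0.3, -1.8]
finger_gap: 29.7
clock: 5.02
eef_pos: [572.4, 173.5, 253.8]
eef_rot: [-1.565, 0.011, 0.388]
wrist_force: [0.8, -0.2, -2.6]
finger_gap: 29.3
[572.35536595 173.48431317 253.7792611 ] [-1.56516972  0.01084929  0.38756576] [-0.041 -0.029  0.019 -0.007  0.003  0.007]
6156 [-0.24209749 -0.09109909  0.96596571] 14.991167185543842 [562.44609205 307.72426829  47.84807565] 20.62086414818704
```

View pics/w4.png

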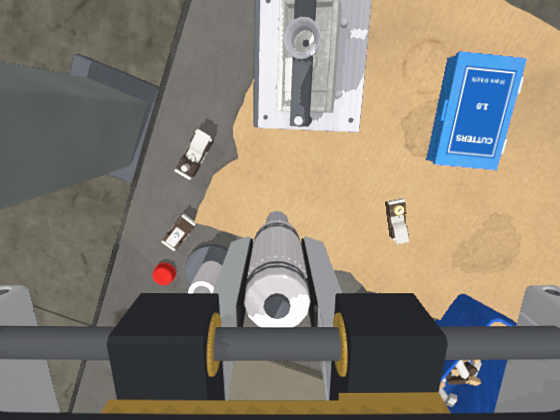

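The wrist picture shows the jig at the top, with the bush's ring at (303,38), and the probe firmly in the fingers at (278,270).

```bash
cat > bush.py <<'E'
from h import *
from jig import jigfit
from scipy.optimize import least_squares
def bush(P,verbose=True,c0=None):
    q,n,a,k=jigfit(P)
    ex=np.array([0,0,1.])-n*n[2]; ex/=np.linalg.norm(ex); ey=np.cross(n,ex)
    h=(q-a)@n; X=(q-a)@ex; Y=(q-a)@ey
    i=abs(h)<2; r=cv2.minAreaRect(np.c_[X,Y][i].astype(np.float32))
    j=(h>47)&(h<52.5)
    # restrict to ring: points off the bridge's strip find centre
    pts=np.c_[X,Y][j]
    # ring-score search
    best=(-1,)
    rng=np.arange(-50,50,1.)
    for x in np.arange(-30,40,1.):
        for y in np.arange(-70,70,1.):
            dd=np.hypot(pts[:,0]-x,pts[:,1]-y); s=((dd>15)&(dd<19)).sum()-2*(dd<14).sum()
            if s>best[0]: best=(s,x,y)
    s,x,y=best
    ring=pts[(np.hypot(pts[:,0]-x,pts[:,1]-y)<20)]
    # fine: maximise annulus 15-19 score
    f=[(lambda dd:((dd>14.8)&(dd<19.2)).sum()-2*(dd<14.3).sum())(np.hypot(pts[:,0]-u,pts[:,1]-v)) for u in np.arange(x-2,x+2.1,.25) for v in np.arange(y-2,y+2.1,.25)]
    g=np.array([(u,v) for u in np.arange(x-2,x+2.1,.25) for v in np.arange(y-2,y+2.1,.25)]); f=np.array(f)
    c=g[f>=f.max()-max(2,.01*f.max())].mean(0)
    hr=np.median(h[j][np.hypot(pts[:,0]-c[0],pts[:,1]-c[1])<19])
    B=a+c[0]*ex+c[1]*ey+50*n
    ring=pts[np.hypot(*(pts-c).T)<21]
    if verbose: print('n',n.round(4),'tilt',np.degrees(np.arccos(n[2])).round(2),'plate rect',r,'\nc',c,'hrim',hr,'score',f.max(),len(ring),'mouth',B.round(2),'ring encl',cv2.minEnclosingCircle(ring[:, :].astype(np.float32)))
    return n,ex,ey,B
E
python3 - <<'E'
from bush import *
for f in ['w4','scene0','side0']:
    z=np.load(f+'.npz'); print(f); bush(cloud(z['d'],z['K'],z['D'],z['T']))
E
```

```text
w4
n [-0.2421 -0.0911  0.966 ] tilt 14.99 plate rect ((-7.7331695556640625, 5.0232086181640625), (137.00103759765625, 120.74649810791016), 89.52565002441406) 
c [-7.375 22.375] hrim 49.38947829625711 score 94 700 mouth [535.79 321.6   94.24] ring encl ((-7.61318826675415, 23.313386917114258), 18.623104095458984)
scene0
n [-0.2329 -0.0998  0.9674] tilt 14.68 plate rect ((8.96826171875, 12.696037292480469), (150.11636352539062, 120.74972534179688), 87.17377471923828) 
c [ 9.56818182 24.77272727] hrim 49.44967143015354 score 20 78 mouth [538.34 320.86  94.66] ring encl ((9.599055290222168, 26.175493240356445), 18.2297306060791)
side0
n [-0.2424 -0.0897  0.966 ] tilt 14.98 plate rect ((7.631107330322266, 15.335124969482422), (150.2206268310547, 120.6956558227539), 89.55754089355469) 
c [31.21759259 49.46296296] hrim 49.51302778410207 score 12 16 mouth [547.74 349.16  99.94] ring encl ((17.402236938476562, 40.32236099243164), 11.45803165435791)
```

```bash
python3 -m handwheel '[[[0,-2,20,0,0,0,-1],[0,-2,40,0,0,0,-1],[0,-2,50,0,0,0,-1],[0,-2,50,0,0,0,-1],[0,-2,50,0,0,0,-1]]]'; python3 - <<'E'
from bush import *
s=read_state();print(s['eef_pos'],s['eef_rot'],s['qd'].round(3))
p,d,K,D,T=grab('wrist'); cv2.imwrite('pics/w5.png',p[...,::-1]);np.savez('w5.npz',p=p,d=d,K=K,D=D,T=T)
bush(cloud(d,K,D,T))
E
```

```text
clock: 5.48
eef_pos: [553.7, 218.0, 256.5]
eef_rot: [-1.566, 0.01, 0.385]
wrist_force: [1.2, 0.2, -2.0]
finger_gap: 29.5
[553.65605854 217.98512828 256.52900799] [-1.56582003  0.01037357  0.38540703] [-0.016  0.005 -0.005 -0.001  0.    -0.004]
n [-0.0893  0.272   0.9581] tilt 16.64 plate rect ((-0.6670103073120117, -0.28142547607421875), (19.148223876953125, 77.051025390625), 3.7793052196502686) 
c [-30. -70.] hrim nan score 0 0 mouth [465.59 260.62 410.26] ring encl ((0.0, 0.0), 0.0)
  return _methods._mean(a, axis=axis, dtype=dtype,
  ret = ret.dtype.type(ret / rcount)
```

View pics/w5.png

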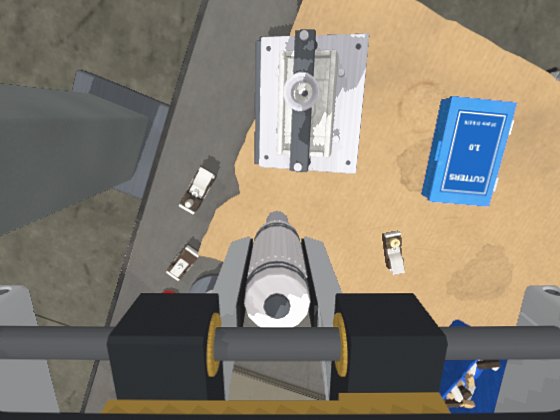

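```bash
sed -i 's/(m\[:,2\]>15)/(m[:,2]>15)\&(m[:,2]<115)/' jig.py; sed -i 's/j=(h>47)&(h<52.5)/j=(h>48.6)\&(h<51.5)/' bush.py
python3 - <<'E'
from bush import *
for f in ['w4','w5','scene0','side0']:
    z=np.load(f+'.npz'); print(f); P=cloud(z['d'],z['K'],z['D'],z['T']);n,ex,ey,B=bush(P)
    if f=='w5':
        q=P.reshape(-1,3); q=q[np.linalg.norm(np.nan_to_num(q)-B,axis=1)<40]; r=q-B
        for lo,hi in [(-1,2),(-5,-1),(-20,-5),(-24,-19)]:
            k=(r@n>lo)&(r@n<hi)&(np.hypot(r@ex,r@ey)<21); t=r[k]; print(lo,hi,k.sum(),(t@ex).mean(),(t@ey).mean(),(t@n).mean(),cv2.minEnclosingCircle(np.c_[t@ex,t@ey].astype(np.float32)))
        im=cv2.resize(z['p'][60:130,265:340,::-1],None,fx=8,fy=8,interpolation=cv2.INTER_CUBIC)
        # project model circles
        Ti=np.linalg.inv(z['T'])
        def pj(X): return cv2.projectPoints((X@Ti[:3,:3].T+Ti[:3,3]).reshape(-1,1,3),np.zeros(3),np.zeros(3),z['K'],z['D'])[0].reshape(-1,2)
        th=np.linspace(0,2*np.pi,100)
        for rr,hh,c in [(19,0,(0,0,255)),(15,0,(0,255,0)),(11,-18,(255,0,0)),(1,-22,(255,0,255))]:
            X=B+np.outer(rr*np.cos(th),ex)+np.outer(rr*np.sin(th),ey)+hh*n
            uv=((pj(X)-[265,60]+.5)*8).astype(np.int32); cv2.polylines(im,[uv],True,c,1)
        cv2.imwrite('pics/w5z.png',im)
E
```

```text
w4
n [-0.2423 -0.0906  0.966 ] tilt 14.99 plate rect ((-7.726921081542969, 4.959415435791016), (137.00067138671875, 120.7464828491211), 89.635009765625) 
c [-7.66666667 22.58333333] hrim 49.69507366757383 score 313 481 mouth [535.45 321.79  94.18] ring encl ((-7.8733391761779785, 23.213529586791992), 18.503055572509766)
w5
n [-0.2426 -0.0921  0.9658] tilt 15.04 plate rect ((-7.7415771484375, -4.062110900878906), (149.63450622558594, 120.44612884521484), 89.61956787109375) 
c [-7.375  7.   ] hrim 49.75937684056987 score 208 417 mouth [535.92 321.73  94.27] ring encl ((-7.913515567779541, 7.457821846008301), 18.387399673461914)
-1 2 361 -0.07093819431897253 1.2902265908699662 -0.01907431567350923 ((-0.5385175943374634, 0.45782244205474854), 18.387399673461914)
-5 -1 318 -1.8743888644991016 1.7790058910736197 -2.4747672595757706 ((-0.6804181337356567, 0.28014904260635376), 20.276527404785156)
-20 -5 200 -1.848394745514709 -2.9492984406632843 -8.307345501746092 ((-0.026705892756581306, -0.03851062059402466), 20.954036712646484)
-24 -19 286 -1.229014556332023 -0.5380002777569206 -22.194355685398868 ((1.3780198097229004, -4.98638916015625), 15.907682418823242)
scene0
n [-0.2329 -0.0998  0.9674] tilt 14.68 plate rect ((8.96826171875, 12.696037292480469), (150.11636352539062, 120.74972534179688), 87.17377471923828) 
c [ 8.8125     25.35416667] hrim 49.83940651315143 score 30 45 mouth [537.44 321.11  94.46] ring encl ((9.532896041870117, 26.505512237548828), 17.990602493286133)
side0
n [-0.2424 -0.0897  0.966 ] tilt 14.98 plate rect ((7.631107330322266, 15.335124969482422), (150.2206268310547, 120.6956558227539), 89.55754089355469) 
c [ 8.42 28.03] hrim 49.83546322784336 score 18 36 mouth [534.53 321.42  94.04] ring encl ((9.141214370727539, 28.625274658203125), 19.858417510986328)
```

View pics/w5z.png

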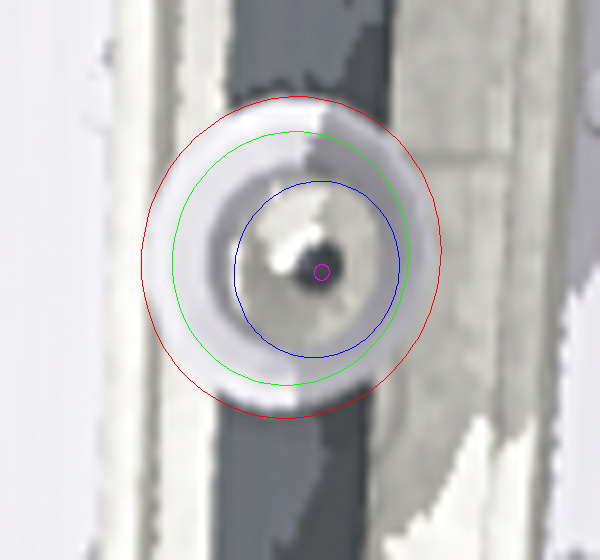

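```bash
python3 - <<'E'
from bush import *
H=np.array(imaging.get_calibration('wrist')['hand_eye'])
z=np.load('w5.npz'); P=cloud(z['d'],z['K'],z['D'],H)
q=P.reshape(-1,3); q=q[~np.isnan(q[:,0])]
t=q[(abs(q[:,0])<20)&(abs(q[:,2])<25)&(q[:,1]>-53)&(q[:,1]<-44)]; print('top',len(t),np.median(t[:,1]),cv2.minEnclosingCircle(t[:,[0,2]].astype(np.float32)))
# nose + grip side points: fit axis
for y0,y1,R0 in [(-40,-25,15),(-25,-10,15),(-10,5,15),(5,20,15),(32,45,9),(45,60,9),(60,67,9),(70,77,4)]:
    t=q[(abs(q[:,0])<13)&(abs(q[:,2])<25)&(q[:,1]>y0)&(q[:,1]<y1)]
    if len(t)<5: print(y0,len(t));continue
    f=least_squares(lambda c:np.hypot(t[:,0]-c[0],t[:,2]-c[1])-R0,[0,0],loss='soft_l1').x; print(y0,y1,len(t),f.round(2))
s=read_state()
n=np.array([-.2425,-.0915,.966]);n/=np.linalg.norm(n); B=np.array([535.7,322.0,94.2])
ex=np.array([0,0,1.])-n*n[2]; ex/=np.linalg.norm(ex)
Rt=np.c_[ex,-n,np.cross(ex,-n)]
Rc=R.from_euler('xyz',s['eef_rot']).as_matrix()
rv=R.from_matrix(Rc.T@Rt).as_rotvec(degrees=True); print('turn',rv)
# nose 25mm above mouth -> tip 15 above
tcp=B+25*n-Rt@np.array([0,67,0.4]); print('tcp',tcp,'shift',Rc.T@(tcp-s['eef_pos']), s['joints'])
E
```

```text
top 3511 -48.79473787039126 ((0.07787970453500748, 6.006894588470459), 20.341793060302734)
-40 -25 693 [ 0.04 -0.32]
-25 -10 532 [ 0.02 -0.24]
-10 5 409 [ 0.02 -0.26]
5 20 311 [ 0.04 -0.28]
32 45 11 [ 0.11 -0.39]
45 60 130 [ 0.07 -0.5 ]
60 67 35 [ 0.04 -0.48]
70 0
turn [ -0.4594211    1.33416652 -15.61176649]
tcp [513.53494057 313.20916206 183.05713989] shift [ -0.76293845  74.01401302 103.29045578] [ 0.31109588  0.38086345  1.31373118  0.00427026  1.45763417 -0.07427122]
```

```bash
cat > tgt.py <<'E'
import sys
from h import *
n=np.array([-.2425,-.0915,.966]);n/=np.linalg.norm(n); B=np.array([535.7,322.0,94.2])
ex=np.array([0,0,1.])-n*n[2]; ex/=np.linalg.norm(ex); ey=np.cross(n,ex)
Rt=np.c_[ex,-n,np.cross(ex,-n)]
off=np.array([0,66.5,-0.35])
def st(hs):
    s=read_state(); Rc=R.from_euler('xyz',s['eef_rot']).as_matrix(); p=s['eef_pos']
    N=p+Rc@off-B
    print('t',s['clock'],'nose in mouth',np.round([N@ex,N@ey,N@n],2),'tilt',np.degrees(np.arccos(-Rc[:,1]@n)).round(2),'turn',R.from_matrix(Rc.T@Rt).as_rotvec(degrees=True).round(2),'F in casting',np.round([s['wrist_force']@v for v in (ex,ey,n)],2),'gap',round(s['finger_gap'],2),'qd',abs(s['qd']).max().round(3))
    for h in hs: print(h,'shift',(Rc.T@(B+h*n-Rt@off-p)).round(2))
if __name__=='__main__': st([float(a) for a in sys.argv[1:]])
E
python3 -m handwheel '[[[0,0,25,-0.1,0.3,-4,-1],[0,5,50,-0.2,0.6,-8,-1],[0,15,75,-0.3,0.9,-12,-1],[0,35,104,-0.5,1.3,-15.6,-1],[0,50,104,-0.5,1.3,-15.6,-1]]]'; python3 -m handwheel '[[[0,0,0,0,0,0,-1],[0,0,0,0,0,0,-1]]]';python3 tgt.py 25 12
```

```text
clock: 5.95
eef_pos: [512.1, 316.1, 206.2]
eef_rot: [-1.571, -0.265, 0.363]
wrist_force: [-1.1, -0.8, -2.0]
finger_gap: 29.3
clock: 6.12
eef_pos: [512.1, 315.4, 205.9]
eef_rot: [-1.571, -0.264, 0.362]
wrist_force: [0.6, -0.2, -0.9]
finger_gap: 29.4
t 6.1167 nose in mouth [ 5.54  1.76 47.74] tilt 0.11 turn [0.01 0.09 0.11] F in casting [ 0.29 -0.39 -1.01] gap 29.44 qd 0.043
25.0 shift [-5.46 22.73 -1.76]
12.0 shift [-5.48 35.73 -1.76]
```

```bash
python3 -m handwheel '[[[-3,10,-1,0,0,0,-1],[-5.5,20,-1.8,0,0,0,-1],[-5.5,30,-1.8,0,0,0,-1],[-5.5,32.5,-1.8,0,0,0,-1],[-5.5,32.5,-1.8,0,0,0,-1]]]'; python3 -m handwheel '[[[0,0,0,0,0,0,-1],[0,0,0,0,0,0,-1]]]';python3 tgt.py 12 2
python3 - <<'E'
from h import *
o=[]
for n,b in [('wrist',(140,230,240,330)),('side',(200,150,310,250)),('scene',(170,150,280,250))]:
    p,d,K,D,T=grab(n); np.savez(f'{n}6.npz',p=p,d=d,K=K,D=D,T=T)
    b=(200,150,400,330) if n=='wrist' else b
    o.append(cv2.resize(p[b[1]:b[3],b[0]:b[2],::-1],(260,int(260*(b[3]-b[1])/(b[2]-b[0]))),interpolation=cv2.INTER_CUBIC)[:230])
cv2.imwrite('pics/m6.png',np.hstack(o))
E
```

```text
clock: 6.53
eef_pos: [515.9, 314.3, 171.9]
eef_rot: [-1.572, -0.262, 0.362]
wrist_force: [0.2, 0.4, -2.8]
finger_gap: 29.6
clock: 6.7
eef_pos: [516.1, 314.3, 172.1]
eef_rot: [-1.572, -0.262, 0.362]
wrist_force: [0.2, -0.2, -2.3]
finger_gap: 29.1
t 6.7 nose in mouth [-0.11 -0.68 14.19] tilt 0.04 turn [0.04 0.05 0.01] F in casting [-0.44 -0.28 -2.24] gap 29.08 qd 0.005
12.0 shift [0.13 2.19 0.64]
2.0 shift [ 0.13 12.19  0.65]
```

View pics/m6.png

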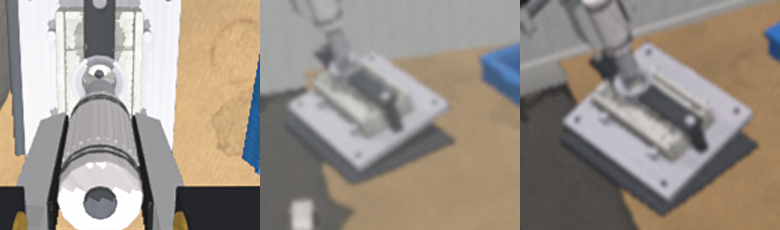

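The pictures show the nose right above the bush: the wrist view has the tip at about (98,72) in the ring, and the other two views agree.

```bash
python3 -m handwheel '[[[0.1,4,0.6,0,0,0,-1],[0.1,8,0.6,0,0,0,-1],[0.1,12,0.6,0,0,0,-1],[0.1,15,0.6,0,0,0,-1],[0.1,15,0.6,0,0,0,-1]]]'; python3 tgt.py -4 -8; python3 -m handwheel '[[[0,2,0,0,0,0,-1],[0,4,0,0,0,0,-1],[0,6,0,0,0,0,-1],[0,7,0,0,0,0,-1],[0,7,0,0,0,0,-1]]]'; python3 tgt.py -9 -12 -17
```

```text
clock: 7.27
eef_pos: [519.4, 316.3, 156.9]
eef_rot: [-1.572, -0.262, 0.362]
wrist_force: [-0.2, 0.2, -2.5]
finger_gap: 29.2
t 7.2667 nose in mouth [-0.49  0.01 -1.5 ] tilt 0.05 turn [ 0.04  0.06 -0.04] F in casting [-0.77  0.29 -2.33] gap 29.23 qd 0.014
-4.0 shift [ 0.46  2.5  -0.05]
-8.0 shift [ 0.46  6.5  -0.05]
clock: 7.68
eef_pos: [521.0, 316.9, 149.8]
eef_rot: [-1.572, -0.261, 0.362]
wrist_force: [-0.4, -0.2, -2.0]
finger_gap: 29.7
t 7.6833 nose in mouth [-0.66 -0.02 -8.79] tilt 0.07 turn [ 0.04  0.06 -0.06] F in casting [-0.92 -0.04 -1.86] gap 29.69 qd 0.005
-9.0 shift [ 0.6   0.21 -0.03]
-12.0 shift [ 0.6   3.21 -0.03]
-17.0 shift [ 0.61  8.21 -0.02]
```

```bash
cat > f.py <<'E'
from tgt import *
F=[]
for i in range(6):
    s=read_state();F.append([s['wrist_force']@v for v in (ex,ey,n)]); imaging.camera('side')
F=np.array(F);print('meanF',F.mean(0).round(2),'sd',F.std(0).round(2)); st([-12,-17])
E
python3 f.py; python3 -m handwheel '[[[0.4,1,0,0,0,0,-1],[0.4,2,0,0,0,0,-1],[0.4,3,0,0,0,0,-1],[0.4,3,0,0,0,0,-1]]]'; python3 f.py;  python3 -m handwheel '[[[0,0.7,0,0,0,0,-1],[0,1.4,0,0,0,0,-1],[0,2,0,0,0,0,-1],[0,2,0,0,0,0,-1]]]'; python3 f.py
```

```text
meanF [-0.86  0.19 -2.23] sd [0.52 0.39 0.59]
t 7.9833 nose in mouth [-0.47  0.01 -8.42] tilt 0.05 turn [ 0.04  0.06 -0.03] F in casting [-0.03 -0.5  -1.59] gap 29.44 qd 0.003
-12 shift [ 0.44  3.58 -0.05]
-17 shift [ 0.44  8.58 -0.05]
clock: 8.32
eef_pos: [522.1, 317.3, 147.1]
eef_rot: [-1.572, -0.261, 0.362]
wrist_force: [0.3, -0.4, -2.7]
finger_gap: 29.5
meanF [-0.7  -0.21 -1.8 ] sd [0.48 0.35 0.61]
t 8.6167 nose in mouth [ -0.03   0.02 -11.37] tilt 0.04 turn [ 0.04  0.07 -0.02] F in casting [-1.01  0.17 -1.52] gap 29.58 qd 0.002
-12 shift [ 0.    0.63 -0.06]
-17 shift [ 0.    5.63 -0.06]
clock: 8.95
eef_pos: [522.7, 317.5, 145.6]
eef_rot: [-1.572, -0.262, 0.362]
wrist_force: [-0.3, -0.3, -0.3]
finger_gap: 29.6
meanF [-1.    0.08  0.4 ] sd [0.46 0.48 0.45]
t 9.25 nose in mouth [ 6.000e-02  1.000e-02 -1.328e+01] tilt 0.04 turn [ 0.04  0.06 -0.01] F in casting [-0.13 -0.53  1.1 ] gap 29.51 qd 0.002
-12 shift [-0.08 -1.28 -0.06]
-17 shift [-0.08  3.72 -0.05]
```

Contact shows: the axial force rose by about 2.5 N, which means about 1 mm pushed in. This matches the geometry.

```bash
python3 -m handwheel '[[[0,0.7,0,0,0,0,-1],[0,1.4,0,0,0,0,-1],[0,2,0,0,0,0,-1],[0,2,0,0,0,0,-1]]]'; python3 f.py; python3 -m handwheel '[[[0,0.7,0,0,0,0,-1],[0,1.4,0,0,0,0,-1],[0,1.8,0,0,0,0,-1],[0,1.8,0,0,0,0,-1]]]'; python3 f.py
```

```text
clock: 9.58
eef_pos: [523.2, 317.7, 143.6]
eef_rot: [-1.572, -0.262, 0.362]
wrist_force: [-1.4, -0.4, 1.1]
finger_gap: 29.7
meanF [-1.35 -0.26  0.87] sd [0.34 0.5  0.33]
t 9.8833 nose in mouth [ 4.000e-02  1.000e-02 -1.527e+01] tilt 0.04 turn [ 0.04  0.06 -0.01] F in casting [-0.12  0.27  0.04] gap 29.34 qd 0.002
-12 shift [-0.06 -3.27 -0.06]
-17 shift [-0.06  1.73 -0.05]
clock: 10.22
eef_pos: [523.7, 317.9, 141.9]
eef_rot: [-1.572, -0.262, 0.362]
wrist_force: [-2.0, -1.0, 2.2]
finger_gap: 29.7
meanF [-1.33 -0.31  2.15] sd [0.31 0.47 0.41]
t 10.5167 nose in mouth [  0.03   0.04 -17.05] tilt 0.04 turn [ 0.04  0.06 -0.01] F in casting [-2.09  0.34  2.76] gap 29.26 qd 0.001
-12 shift [-0.05 -5.05 -0.09]
-17 shift [-0.05 -0.05 -0.08]
```

```bash
python3 - <<'E'
from tgt import *
H=np.array(imaging.get_calibration('wrist')['hand_eye'])
p,d,K,D,T=grab('wrist'); cv2.imwrite('pics/w7.png',p[...,::-1])
q=cloud(d,K,D,H).reshape(-1,3); q=q[~np.isnan(q[:,0])]
t=q[(np.hypot(q[:,0],q[:,2])<14)&(q[:,1]>-53)&(q[:,1]<-40)]; print('top y',len(t),np.median(t[:,1]))
z=np.load('w5.npz');q=cloud(z['d'],z['K'],z['D'],H).reshape(-1,3); q=q[~np.isnan(q[:,0])]
t=q[(np.hypot(q[:,0],q[:,2])<14)&(q[:,1]>-53)&(q[:,1]<-40)]; print('before',np.median(t[:,1]))
E
python3 f.py; python3 f.py
```

```text
top y 2665 -48.91127558076164
before -48.890526228358446
meanF [-1.28  0.16  2.18] sd [0.45 0.64 0.24]
t 10.8667 nose in mouth [  0.11   0.04 -17.03] tilt 0.03 turn [ 0.03  0.06 -0.01] F in casting [-1.83 -0.78  0.78] gap 29.25 qd 0.002
-12 shift [-0.12 -5.03 -0.08]
-17 shift [-0.12 -0.03 -0.08]
meanF [-1.22 -0.36  1.67] sd [0.4  0.8  0.46]
t 11.1667 nose in mouth [  0.06   0.03 -17.05] tilt 0.04 turn [ 0.03  0.06 -0.01] F in casting [ 0.2  -0.62  1.89] gap 29.51 qd 0.001
-12 shift [-0.08 -5.05 -0.08]
-17 shift [-0.08 -0.05 -0.07]
```

View pics/w7.png

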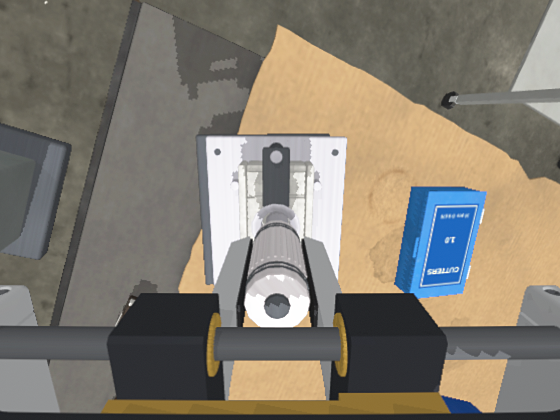

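The picture shows the probe standing in the bush at about (277,215), the grip still between the pads, and no slip (its top is at the same place in the tool frame). I'm handing in.

```bash
python3 -c "
from cell import order
print(order.sign_off())"
```

```text
the job is handed in; nothing more can be done
None
```

I took the probe out of its stand, slid its nose into the guide bush and pressed it square to the casting until the tip was about half in. I then handed in while still holding it, at about 11.2 s. The sign-off gives no verdict.

| Last check | Reading |
|---|---|
| Nose below the bush's rim | 17 mm, as half travel requires |
| Off the bush's centre | about 0.1 mm |
| Axis from square | less than 0.1° by the fitted plate |
| Axial force above the reading before contact | about 4 N, with about 0.5 N of noise |
| Tip pushed in | 4–5 mm: about 4 mm by force, about 5 mm by position |
| Slip in the fingers (40 N grip) | none visible; the probe's top sits where it did before, within 0.1 mm |

- **Calibration:** the position figures rest on the wrist camera, which is good to about 2 mm. The three cameras placed the bush within about 3 mm of each other.
- **Side force:** I saw about 1 N of sideways force on the wrist. It was already there before contact, so I left it.
- **Not checked:** I did not measure the bystanders again at the end. No unexpected force appeared along the way.

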